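# Refit the wire guard to the bench work lamp

### The job

Put the wire guard back on the work lamp: lower it over the bulb with its two lugs going through the two entry slots in the lamp's collar, then twist it clockwise (seen from above), feeling for the hidden notches, until the lugs drop into them and the guard sits fully home. Be gentle: never force the guard against the lamp, leave the other things on the bench alone, and let go of the guard at the end.

Things in the scene. Friction and masses are not known exactly. Their poses are not given: they have to be found in the camera images.
- guard: Loose bare-steel wire lamp guard, 0.2 to 0.4 kg, upright on the bench, 108 mm tall. Origin: centre of its underside, z up. Foot: ring of outer radius 36, inner radius 32 mm, 22 mm high. Six thin wires rise from it to a crown disc (radius 16 mm, top at z = 76 mm) carrying a grip bar. Same after a half turn about z.
- guard_bar (a point): Centre of the guard's flat steel grip bar, 94 mm above its underside: 50 mm long along the guard's x (in line with the lugs), 14 mm thick along y, from z = 80 to 108 mm. Grasp it across its thickness from above.
- guard_lug (a point): The lug on the guard's +x side, 41 mm from its axis; a second one is on the -x side. Each sticks out radially to 46 mm from the axis, is 9 mm wide (tangentially) and 6 mm high, underside level with the guard's underside.
- lamp: Work lamp bolted to the bench, face up: grey round housing, outer radius 52 mm, top edge at z = 46 mm, bolted feet to 79 mm out at +y and -y; white bulb in the middle (radius 25 mm, top at z = 78 mm). Origin: centre of its underside, z up. Round the bulb is a rigid bayonet collar. Contact between guard and lamp above 50 N is forcing; 3 to 8 N is enough to feel the ledge.
- lamp_slot (a point): Top of the entry slot at the lamp's +x side; a second is on the -x side. The slots, about 13 mm wide, cut the collar's lip (radius 38.5 to 48 mm, z = 41 to 46 mm). The lugs pass with 2 mm play each side when the guard's x axis lies along the lamp's x axis, either way round.
- lamp_ledge (a point): On the lamp's axis at the height (32 mm) of the ledge under slots and lip, where the lugs come to rest; the guard's underside is then at this height. From here the guard turns clockwise only. The track runs past the notches to a stop 1.35 rad from the slots, so a guard turned without being let down passes over them.
- lamp_floor (a point): On the lamp's axis at the height (23 mm) of the floor of the two notches in the ledge (half a turn apart), 9 mm below it; the guard's underside is here when home and locked. They lie at an unknown 0.55 to 1.15 rad clockwise of the slots, different on each lamp, hidden under the lip: to be felt. Lug play in a notch: 0.05 rad each way.
- jug: Bystander: closed white plastic jug, 85 x 130 x 208 mm high, 1.8 kg; origin centre of its underside.
- funnel: Bystander: stainless funnel standing mouth down, 116 mm diameter, 120 mm high; origin centre of its mouth, on the bench.
- scraper: Bystander: red plastic scraper lying flat, about 155 mm long along its x, 60 mm wide at the blade, 14 mm high.
- block: Bystander: small wooden block, 60 x 35 x 25 mm high; origin centre of its underside.
- jar: Bystander: closed glass jar, 66 mm diameter, 85 mm high; origin centre of its underside.
- screwdriver: Bystander: screwdriver lying flat, 200 mm long along its x.

How it is judged:
On the way:
1. the guard hangs in the collar: both lugs have gone through the slots to the ledge below the lip (guard origin 29 to 35 mm above the lamp origin, within 5 mm of its axis, upright) (z of guard in the frame of lamp between 0.029 and 0.035 m and horizontal distance between guard and lamp below 0.005 m and angle between guard's own z axis and vertical below 0.1 rad), for 0.1 s.
At the end, for the whole second after the job is handed in: The guard's lugs have dropped into the notches: the guard's origin is 20 to 25.5 mm above the lamp's origin and within 4 mm of its axis, upright within 0.06 rad, at rest and released (z of guard in the frame of lamp between 0.02 and 0.0255 m and horizontal distance between guard and lamp below 0.004 m and angle between guard's own z axis and vertical below 0.06 rad and linear speed of guard below 0.02 m/s and contact force between the fingers and guard below 0.1 N); the robot touches nothing.
It fails at once if the guard is forced: contact between guard and lamp above 50 N (impacts included) (contact force between guard and lamp above 50 N).
It fails at once if the robot pushes on the lamp itself with more than 10 N (contact force between any of the fingers, the arm and lamp above 10 N).
It fails at once if a bystander is moved by more than 20 mm (distance of any of jug, funnel, scraper, block, jar, screwdriver from where it was at the start of the episode above 0.02 m).
It also fails if it takes over 56 s, if anything falls off the work surface, if the arm or the gripper's body presses on something with over 40 N, if the wrist force passes 120 N, or if a joint passes its speed limit or range.

### The arm

A 6-joint arm with a two-finger parallel gripper is mounted at the origin on the work surface. World frame = base frame: x ahead of the robot, y to its left, z up, the work surface at z = 0. Lengths are in m, angles in rad, forces in N, time in s.
With the tool pointing down it reaches from about 0.325 to 0.9 m from the base axis. Payload 6.1 kg.
Tool frame: the origin (TCP) lies midway between the tips of the shut fingers; the grasp point (between the pads) lies ctrl.pinch_z behind it (ctrl.pinch_z is the distance from the TCP to the grasp point, in m); z points along the fingers, y is the line along which they close (so a half turn about z gives the same grasp; the last joint's range is limited). The gripper opens to 87 mm and grips with 3 to 60 N. Pads are 19 mm wide; open, the fingers measure 117 mm over their backs; the gripper's body (75 mm by 190 mm) begins 51 mm behind the grasp point.
Start: joints at [-1.26, 0.22, 1.526, -0, 1.395, -0.126], TCP at [0.264, -0.566, 0.223] pointing down, gripper open.
Joint ranges: [-2.98, 2.98], [-0.91, 2.08], [0.09, 2.57], [-1.24, 4.39], [0.2, 2.65], [-2.68, 2.68]. Speed limits (rad/s): [2.57, 2.57, 3.01, 3.14, 3.14, 3.14].

### API

Orientations are given as a 3x3 rotation matrix whose columns are the frame's x, y, z axes.
In Python, from workcell import ctrl, optics, hand_in gives the robot as it stands. The module is installed in compiled form; this text tells all that it offers.
- The arm moves only by the shell command python3 -m pendant 'ROWS' [FORCE]. ROWS is JSON, a list of rows, each a list of 7 numbers: the opening, from -1 (shut) to 1 (fully open), then the shift along the world's x, y, z in cm, then the turn, a rotation vector about the world's x, y, z in rad. A call has exactly 8 rows; each row shifts and turns the commanded pose from where the row before left it; what a row does not reach is not made up. A row lasts 1/8 s, in which the tool goes at most 62.5 mm and 10.7 degrees, less where a joint would pass 70% of its speed; a pose out of reach is approached as far as the arm can. A call is refused whole if a number of a shift passes 6.25 or a number of a turn 0.188, either way. A call with a gripper value outside its range is refused whole. The fingers move at their own pace and stop on an object; FORCE is the grip in N (left out, the last holds). Time passes only in rows, so rows that do not move let the fingers close, or fill a call up. It gives the time, the measured TCP pose, the force, the opening and the grip force at its end, in the units of the state.
- ctrl.sense(): the state, without advancing time (a new reading comes with each control period).
- optics.get_image(name): name is "side" or "top"; returns a dict with "image" (400x640x3 uint8, red, green, blue), "fx", "fy", "cx", "cy" (pixels), "R" (3x3) and "t" (3): a world point X has camera coordinates R X + t. Camera axes: x right, y down, z forward; pixel columns grow to the right and rows downward; lengths in m; the calibration is good to about 2 mm. A picture is of the moment at which its call begins. There is no depth.
- hand_in(): hands the job in; it is judged then, once.
The state is a dict: "time_s": time; "q": joint angles; "qvel": joint speeds; "joint_efforts": joint torques, N m; "ee_pos": TCP position; "eef_rot": TCP orientation; "contact_force": force on the tool from outside, world axes, zero at the start; "ft_torque": the same for the moment, N m; "width": opening from 0.0 (shut) to 1.0 (fully open); "finger_force": force on a finger pad.
Only numpy, scipy, OpenCV 4.12 (cv2) and the standard library are available. Lean on these libraries where they do the work, as an engineer would, in place of code of your own. Each camera call takes 0.05 s, during which the arm holds its last target. There are 200 camera calls.

## Working session

There is one attempt and no reset: what is moved stays moved. The work goes in short steps, Python scripts to look and compute and a shell command to move; the robot and the scene stay as the last step left them, time stands still between calls to the robot, and variables do not carry over. Pictures are saved under pics/ and viewed, at most 10 in all, crops included, and the job is handed in when it is done.

```bash
mkdir -p pics
python3 - <<'E'
from workcell import ctrl, optics
import cv2
for n in("top","side"):
    d=optics.get_image(n); cv2.imwrite(f"pics/{n}0.png",d["image"][:,:,::-1])
    print(n,d["fx"],d["cx"],d["cy"],d["R"],d["t"])
s=ctrl.sense(); print(ctrl.pinch_z,s["time_s"],s["ee_pos"],s["eef_rot"],s["contact_force"])
E
```

```text
top 374.1380201045089 315.84788002368026 201.06056427692113 [[ 0.00906022 -0.99925432  0.0375329 ]
 [-0.99021898 -0.01419168 -0.1387983 ]
 [ 0.13922746 -0.03590825 -0.98960917]] [-0.04064276  0.58190563  0.99049338]
side 427.5438002152041 324.1845633092464 202.99775019864612 [[-0.88698257 -0.46146704 -0.01760938]
 [-0.22493499  0.46502003 -0.85624799]
 [ 0.40331894 -0.75551608 -0.51626475]] [0.50510196 0.19091406 1.0464904 ]
0.0187 0.1 [ 0.26423034 -0.56578834  0.22155467] [[ 9.06104592e-01  4.23053425e-01 -5.16710102e-04]
 [ 4.23053682e-01 -9.06103144e-01  1.63536727e-03]
 [ 2.23655077e-04 -1.70040990e-03 -9.99998529e-01]] [ 0.11083668 -0.22071046 -0.72362615]
```

View pics/top0.png

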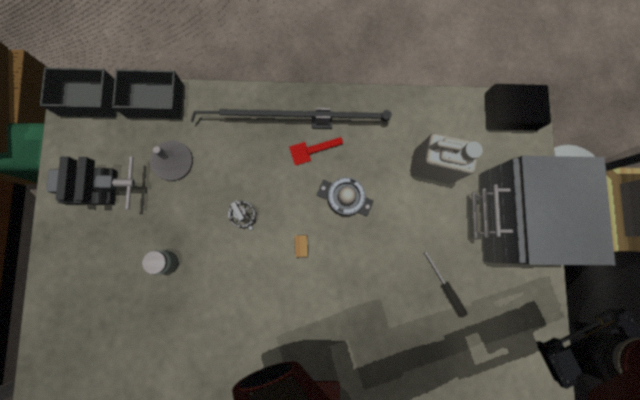

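View pics/side0.png

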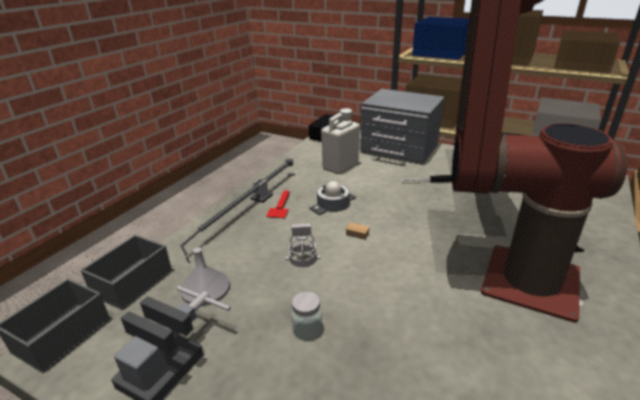

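The top view shows the guard at about (242,213) and the lamp at (347,197), with its feet at about (324,187) and (368,208). In the side view they are at (302,245) and (333,195). I'll enlarge these areas.

Run:
```python
import cv2,numpy as np
t=cv2.imread("pics/top0.png");s=cv2.imread("pics/side0.png")
c=lambda im,x,y,w,h,f:cv2.resize(im[y:y+h,x:x+w],None,fx=f,fy=f,interpolation=cv2.INTER_CUBIC)
m=np.vstack([np.hstack([c(t,215,190,50,37,8),c(t,322,178,50,37,8)]),np.hstack([c(s,277,215,50,37*1+13,8)[:296],c(s,308,175,50,37,8)])])
cv2.imwrite("pics/m0.png",m)
```

```text
(no output)
```

View pics/m0.png

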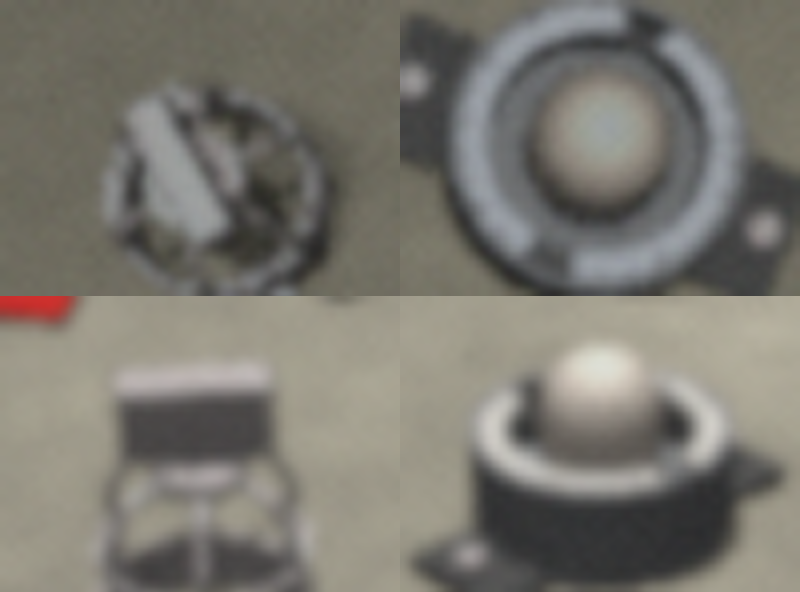

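The crops show the bar top running from zoomed (150,103) to (210,233), and the foot ring centred at (215,191). The lamp lip is centred at (597,141), with slots at (645,22) and (550,255). The feet, at (413,78) and (763,230), are perpendicular to the slots, as they should be.

```bash
cat > h.py <<'E'
import numpy as np
from workcell import ctrl, optics
def ray(d,u,v,z):
    R=np.array(d["R"]);t=np.array(d["t"]);c=-R.T@t
    r=R.T@np.array([(u-d["cx"])/d["fx"],(v-d["cy"])/d["fy"],1]); return c+r*(z-c[2])/r[2]
def proj(d,X):
    p=np.array(d["R"])@np.array(X)+d["t"]; return np.array([d["fx"]*p[0]/p[2]+d["cx"],d["fy"]*p[1]/p[2]+d["cy"]])
E
python3 - <<'E'
from h import *
np.set_printoptions(precision=4,suppress=True)
d=optics.get_image("top");s=optics.get_image("side")
T=lambda x,y,z,ox,oy,px=0,D=d:ray(D,(x-px)/8+ox-.5+.06,y/8+oy-.5+.06,z)
a,b=T(150,103,.108,215,190),T(210,233,.108,215,190)
print("bar",a,b,(a+b)/2,np.linalg.norm(a-b),np.arctan2(*(a-b)[1::-1]))
print("foot",T(215,191,.02,215,190))
print("bar side",T(192,84,.108,277,215,0,s), "ends",T(115,86,.108,277,215,0,s),T(270,79,.108,277,215,0,s))
print("lamp",T(597,141,.046,322,178,400))
a,b=T(645,22,.046,322,178,400),T(550,255,.046,322,178,400)
print("slots",a,b,(a+b)/2,np.linalg.norm(a-b),np.arctan2(*(a-b)[1::-1]))
a,b=T(413,78,.014,322,178,400),T(763,230,.014,322,178,400)
print("feet",a,b,(a+b)/2,np.linalg.norm(a-b),np.arctan2(*(a-b)[1::-1])-np.pi/2)
print("lamp side",T(603,140,.046,308,175,400,s))
r=ctrl.sense()["eef_rot"];print(np.arctan2(r[1][1],r[0][1]))
E
```

```text
bar [0.5664 0.1796 0.108 ] [0.525 0.159 0.108] [0.5457 0.1693 0.108 ] 0.04622506168919084 0.460999293256384
foot [0.5476 0.1722 0.02  ]
bar side [0.5452 0.1719 0.108 ] ends [0.5665 0.1836 0.108 ] [0.5244 0.1587 0.108 ]
lamp [ 0.5993 -0.1173  0.046 ]
slots [ 0.6413 -0.1341  0.046 ] [ 0.5595 -0.101   0.046 ] [ 0.6004 -0.1176  0.046 ] 0.08830850859019247 -0.38403161721054613
feet [ 0.626  -0.0554  0.014 ] [ 0.5732 -0.1802  0.014 ] [ 0.5996 -0.1178  0.014 ] 0.13552857804541524 -0.4004189794013797
lamp side [ 0.5957 -0.1119  0.046 ]
-1.1340283483117408
```

Top and side agree, and the sizes check out. The guard is at about (0.546, 0.170) with its x axis at 0.48 rad. The lamp is at about (0.5995, -0.1175) with its slots at -0.39 rad. I'll approach with the tool turned +3.18 rad so the last joint has room for the clockwise twist.

```bash
python3 -m pendant '[[1,1.7,4.4,0,0,0,0.187],[1,1.7,4.4,0,0,0,0.187],[1,1.7,4.4,0,0,0,0.187],[1,1.7,4.4,0,0,0,0.187],[1,1.7,4.4,0,0,0,0.187],[1,1.7,4.4,0,0,0,0.187],[1,1.7,4.4,0,0,0,0.187],[1,1.7,4.4,0,0,0,0.187]]' 25; python3 -m pendant '[[1,1.7,4.4,0,0,0,0.187],[1,1.7,4.4,0,0,0,0.187],[1,1.7,4.4,0,0,0,0.187],[1,1.7,4.4,0,0,0,0.187],[1,1.7,4.4,0,0,0,0.187],[1,1.7,4.4,0,0,0,0.187],[1,1.7,4.4,0,0,0,0.187],[1,1.7,4.4,0,0,0,0.187]]'
python3 - <<'E'
from h import *
s=ctrl.sense();r=s["eef_rot"];print(s["q"],s["ee_pos"],r,np.arctan2(r[1][1],r[0][1]))
E
```

```text
time_s: 1.2
ee_pos: [0.4007, -0.2128, 0.2225]
eef_rot: [[-0.36, 0.933, 0.0], [0.933, 0.36, -0.0], [-0.0, 0.0, -1.0]]
contact_force: [0.2, 0.3, -0.3]
width: 0.997
finger_force: 0.0
time_s: 2.2
ee_pos: [0.5367, 0.1392, 0.2225]
eef_rot: [[-0.957, -0.289, 0.0], [-0.289, 0.957, -0.0], [-0.0, -0.0, -1.0]]
contact_force: [0.5, 0.4, 0.3]
width: 1.0
finger_force: 0.0
[ 1.11719328e-01  5.23607274e-02  1.71242942e+00 -1.66218941e-04
  1.37673450e+00 -1.75260337e+00] [0.53671132 0.13924858 0.22247158] [[-9.57220272e-01 -2.89360231e-01  8.57747781e-05]
 [-2.89360241e-01  9.57220260e-01 -1.54499236e-04]
 [-3.73994208e-05 -1.72709611e-04 -9.99999984e-01]] 1.8643547403289258
```

```bash
python3 -m pendant '[[1,0.5,1.5,0,0,0,0.1],[1,0.4,1.6,0,0,0,0.09],[1,0,0,-3,0,0,0],[1,0,0,-3,0,0,0],[1,0,0,-3,0,0,0],[1,0,0,0,0,0,0],[1,0,0,0,0,0,0],[1,0,0,0,0,0,0]]'
python3 - <<'E'
from h import *
import cv2
t=optics.get_image("top")["image"];s=optics.get_image("side")["image"]
c=lambda im,x,y,w,h,f:cv2.resize(im[y:y+h,x:x+w],None,fx=f,fy=f,interpolation=cv2.INTER_CUBIC)[:,:,::-1]
cv2.imwrite("pics/m1.png",np.hstack([c(t,200,175,80,80,5),c(s,262,190,80,80,5)]))
E
```

```text
time_s: 3.2
ee_pos: [0.5466, 0.1689, 0.1345]
eef_rot: [[-0.888, -0.459, 0.003], [-0.459, 0.888, 0.0], [-0.003, -0.001, -1.0]]
contact_force: [-0.2, -0.7, -0.6]
width: 1.002
finger_force: 0.0
```

View pics/m1.png

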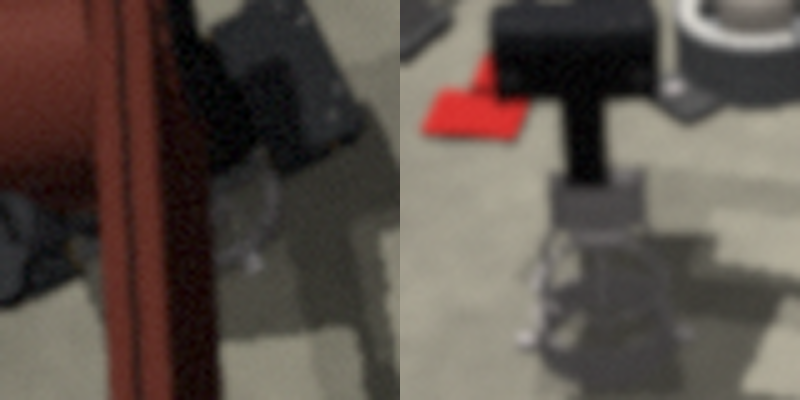

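The arm hides the guard from the top view. The side view shows the fingers straddling the bar, which is at about (600,200) in the crop, roughly centred. I'll go down and grip.

```bash
python3 -m pendant '[[1,0,0,-2,0,0,0],[1,0,0,-2,0,0,0],[1,0,0,-1.2,0,0,0],[1,0,0,0,0,0,0],[-1,0,0,0,0,0,0],[-1,0,0,0,0,0,0],[-1,0,0,0,0,0,0],[-1,0,0,0,0,0,0]]' 25
python3 -m pendant '[[-1,0,0,0,0,0,0],[-1,0,0,0,0,0,0],[-1,0,0,1,0,0,0],[-1,0,0,2,0,0,0],[-1,0,0,2,0,0,0],[-1,0,0,2,0,0,0],[-1,0,0,0,0,0,0],[-1,0,0,0,0,0,0]]'
python3 - <<'E'
from h import *
import cv2
s=optics.get_image("side")["image"]
c=lambda im,x,y,w,h,f:cv2.resize(im[y:y+h,x:x+w],None,fx=f,fy=f,interpolation=cv2.INTER_CUBIC)[:,:,::-1]
cv2.imwrite("pics/m2.png",c(s,262,150,80,90,6))
E
```

```text
time_s: 4.3
ee_pos: [0.5456, 0.1688, 0.0809]
eef_rot: [[-0.888, -0.459, 0.001], [-0.459, 0.888, 0.0], [-0.001, -0.0, -1.0]]
contact_force: [-0.6, -0.1, 0.1]
width: 0.629
finger_force: 0.0
time_s: 5.3
ee_pos: [0.5451, 0.1686, 0.1503]
eef_rot: [[-0.888, -0.459, -0.0], [-0.459, 0.888, -0.0], [0.0, 0.0, -1.0]]
contact_force: [-0.1, 0.2, -0.6]
width: 0.002
finger_force: 0.0
```

View pics/m2.png

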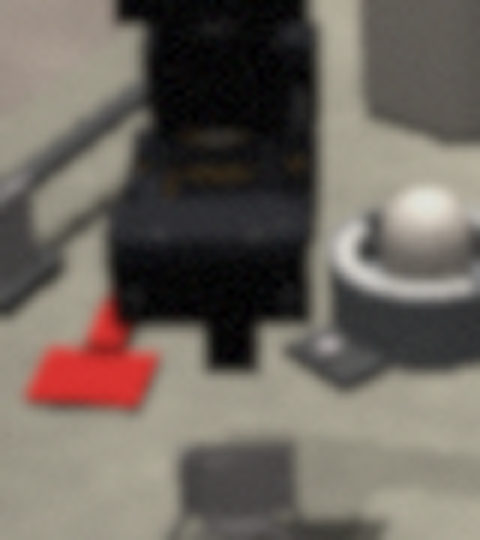

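The fingers were slower than I allowed for: they shut only during the lift, and the guard stayed in place, with the bar still at side px (~302,224). I'll reopen, go down and give them longer to close.

```bash
python3 -m pendant '[[1,0,0,0,0,0,0],[1,0,0,0,0,0,0],[1,0,0,0,0,0,0],[1,0,0,0,0,0,0],[1,0,0,0,0,0,0],[1,0,0,0,0,0,0],[1,0,0,0,0,0,0],[1,0,0,-1,0,0,0]]' 25
python3 -m pendant '[[1,0,0,-2,0,0,0],[1,0,0,-2,0,0,0],[1,0,0,-1.8,0,0,0],[1,0,0,0,0,0,0],[-1,0,0,0,0,0,0],[-1,0,0,0,0,0,0],[-1,0,0,0,0,0,0],[-1,0,0,0,0,0,0]]'
python3 -m pendant '[[-1,0,0,0,0,0,0],[-1,0,0,0,0,0,0],[-1,0,0,0,0,0,0],[-1,0,0,0,0,0,0],[-1,0,0,0,0,0,0],[-1,0,0,0,0,0,0],[-1,0,0,0,0,0,0],[-1,0,0,0,0,0,0]]'
```

```text
time_s: 6.35
ee_pos: [0.5462, 0.1688, 0.1411]
eef_rot: [[-0.888, -0.459, 0.002], [-0.459, 0.888, 0.0], [-0.002, -0.001, -1.0]]
contact_force: [0.4, -0.1, -0.9]
width: 0.834
finger_force: 0.0
time_s: 7.35
ee_pos: [0.5457, 0.1687, 0.083]
eef_rot: [[-0.888, -0.459, 0.001], [-0.459, 0.888, 0.0], [-0.001, -0.0, -1.0]]
contact_force: [-0.3, -0.5, 0.0]
width: 0.632
finger_force: 0.0
time_s: 8.35
ee_pos: [0.5452, 0.1687, 0.0824]
eef_rot: [[-0.888, -0.459, -0.0], [-0.459, 0.888, 0.0], [0.0, 0.0, -1.0]]
contact_force: [-0.4, 1.0, -2.4]
width: 0.161
finger_force: 25.0
```

Gripped: the width matches 14 mm at 25 N. I'll lift and carry it over the lamp.

```bash
python3 -m pendant '[[-1,0,0,1,0,0,0],[-1,0,0,2,0,0,0],[-1,0,0,2,0,0,0],[-1,0,0,2,0,0,0],[-1,0,0,2,0,0,0],[-1,0,0,1.5,0,0,0],[-1,0.7,-3.6,0,0,0,-0.109],[-1,0.7,-3.6,0,0,0,-0.109]]'
python3 -m pendant '[[-1,0.7,-3.6,0,0,0,-0.109],[-1,0.7,-3.6,0,0,0,-0.109],[-1,0.7,-3.6,0,0,0,-0.109],[-1,0.7,-3.6,0,0,0,-0.109],[-1,0.7,-3.6,0,0,0,-0.109],[-1,0.5,-3.2,0,0,0,-0.107],[-1,0,0,0,0,0,0],[-1,0,0,0,0,0,0]]'
python3 - <<'E'
from h import *
import cv2
s=ctrl.sense();p=np.array(s["ee_pos"]);r=np.array(s["eef_rot"]);print(s["q"],p,np.arctan2(r[1,1],r[0,1])-np.pi/2)
o=[]
for n in("side","top"):
    d=optics.get_image(n);u=proj(d,[.5995,-.1175,.09]);print(n,u);x,y=(u-[40,50]).astype(int);print(x,y)
    o.append(cv2.resize(d["image"][y:y+85,x:x+80],None,fx=5,fy=5,interpolation=cv2.INTER_CUBIC)[:,:,::-1])
    th=np.arctan2(r[1,1],r[0,1])-np.pi/2;ax=np.array([np.cos(th),np.sin(th),0])
    g=p-[0,0,.0824]
    for nm,X in(("lug+",g+.046*ax+[0,0,.003]),("lug-",g-.046*ax+[0,0,.003]),("bar+",g+.025*ax+[0,0,.108]),("bar-",g-.025*ax+[0,0,.108])):print(nm,(proj(d,X)-[x,y])*5+2)
cv2.imwrite("pics/m3.png",np.hstack(o))
E
```

```text
time_s: 9.35
ee_pos: [0.5595, 0.0963, 0.1883]
eef_rot: [[-0.967, -0.254, 0.001], [-0.254, 0.967, -0.0], [-0.001, -0.0, -1.0]]
contact_force: [0.9, -1.0, -3.8]
width: 0.161
finger_force: 25.0
time_s: 10.35
ee_pos: [0.5991, -0.115, 0.1875]
eef_rot: [[-0.924, 0.382, -0.001], [0.382, 0.924, 0.001], [0.001, 0.0, -1.0]]
contact_force: [0.2, -0.5, -3.4]
width: 0.158
finger_force: 25.0
[-3.19068159e-01  2.11754998e-01  1.60344218e+00  5.34410865e-04
  1.32723500e+00 -1.49766160e+00] [ 0.59914244 -0.11496491  0.18747197] -0.39233218174486084
side [332.53675361 178.69425361]
292 128
lug+ [155.37949431 206.57233736]
lug- [253.16997054 257.37465306]
bar+ [174.42394522  61.05343448]
bar- [229.79175337  85.69953239]
top [348.21867421 192.52902251]
308 142
lug+ [235.80343426 169.89428103]
lug- [168.78082071 330.45663092]
bar+ [250.54158385 163.97805407]
bar- [209.98123232 261.38850771]
```

View pics/m3.png

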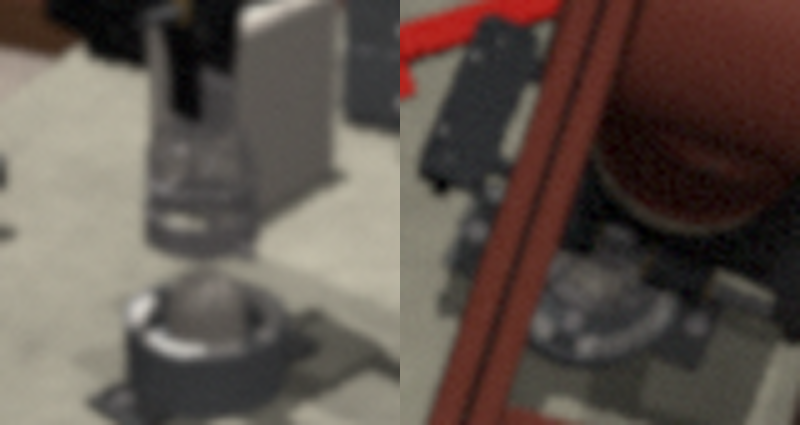

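The side crop shows the guard upright above the lamp, with its foot ring spanning about x=145–256 and the lamp rim about 127–290. A model overlay will give the offset of the guard in the grip and refine the lamp position.

```bash
cat > ov.py <<'E'
from h import *
import cv2,sys
s=ctrl.sense();p=np.array(s["ee_pos"]);r=np.array(s["eef_rot"]);th=np.arctan2(r[1,1],r[0,1])-np.pi/2
d=optics.get_image("side");u=proj(d,[.5995,-.1175,.07]);x,y=(u-[25,35]).astype(int);f=11
im=cv2.resize(d["image"][y:y+52,x:x+36+0],None,fx=f,fy=f,interpolation=cv2.INTER_CUBIC)[:,:,::-1]
im=cv2.resize(d["image"][y:y+52,x:x+36],None,fx=f,fy=f,interpolation=cv2.INTER_CUBIC)[:,:,::-1] if 0 else cv2.resize(d["image"][y+2:y+54,x+6:x+42],None,fx=f,fy=f,interpolation=cv2.INTER_CUBIC)[:,:,::-1]
x+=6;y+=2
im=cv2.convertScaleAbs(im,alpha=1.5).copy();ov=im.copy()
def P(X):return tuple(int(a) for a in (proj(d,X)-[x,y])*f+f/2)
def circ(c,R,z,col):
    cv2.polylines(ov,[np.array([P([c[0]+R*np.cos(a),c[1]+R*np.sin(a),z]) for a in np.linspace(0,6.3,60)])],False,col,1)
def bx(c,th,col,*pts):
    cv2.polylines(ov,[np.array([P([c[0]+a*np.cos(th)-b*np.sin(th),c[1]+a*np.sin(th)+b*np.cos(th),z]) for a,b,z in pts])],True,col,1)
gz=p[2]-.0824
for z in(gz,gz+.022):circ(p,.036,z,(0,255,0))
for k in(1,-1):bx(p,th,(0,255,255),(k*.046,-.0045,gz),(k*.046,.0045,gz),(k*.046,.0045,gz+.006),(k*.046,-.0045,gz+.006))
bx(p,th,(0,0,255),(-.025,.007,gz+.108),(.025,.007,gz+.108),(.025,.007,gz+.08),(-.025,.007,gz+.08))
L=[.5995,-.1175];lt=-.393
circ(L,.052,.046,(255,255,0));circ(L,.0385,.046,(255,255,0));circ(L,.052,0.001,(255,255,0))
for k in(1,-1):bx(L,lt,(255,0,255),(k*.048,-.0065,.046),(k*.048,.0065,.046),(k*.0385,.0065,.046),(k*.0385,-.0065,.046))
cv2.imwrite(sys.argv[1],np.hstack([im,ov]))
E
python3 ov.py pics/o1.png
```

```text
(no output)
```

View pics/o1.png

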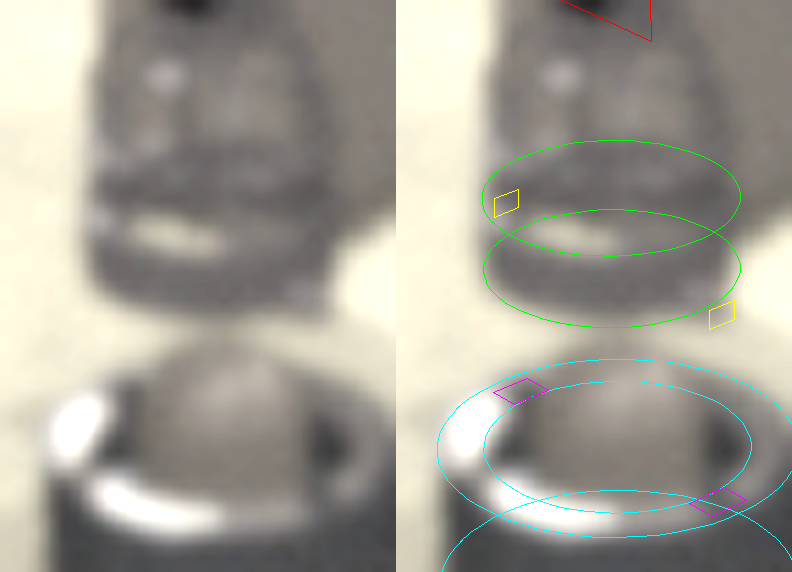

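The predicted guard outline matches to about 1 mm, so the guard is centred in the grip. I'll refine the lamp pose by segmenting the unshaded lip in the first pictures.

```bash
cat > fit.py <<'E'
from h import *
import cv2
from scipy.optimize import minimize
# fit lamp pose (x,y,th) by rendering lip+slots mask vs image brightness, each camera
def fit(n):
    d=optics.get_image(n);g=cv2.imread(f"pics/{n}0.png",0).astype(float)
    u=proj(d,[.5995,-.1175,.046]);x,y=(u-[30,22]).astype(int);F=8
    c=cv2.resize(g[y:y+44,x:x+60],None,fx=F,fy=F,interpolation=cv2.INTER_CUBIC)
    def P(q,X):
        a=np.cos(q[2]);b=np.sin(q[2]);X=np.atleast_2d(X);W=np.c_[q[0]+a*X[:,0]-b*X[:,1],q[1]+b*X[:,0]+a*X[:,1],X[:,2]]
        return np.array([(proj(d,w)-[x,y]+.5)*F-.5 for w in W])
    def poly(m,pts,v):cv2.fillPoly(m,[np.round(pts*16).astype(np.int32)],v,shift=4)
    A=np.linspace(0,2*np.pi,72)
    C=lambda R,z:np.c_[R*np.cos(A),R*np.sin(A),0*A+z]
    def masks(q):
        m=np.zeros(c.shape,np.uint8)
        hull=cv2.convexHull(np.vstack([P(q,C(.052,.046)),P(q,C(.052,.0))]).astype(np.float32))[:,0]
        poly(m,hull,1);poly(m,P(q,C(q[3],.046)),2);poly(m,P(q,C(.0385,.046)),3)
        for k in(1,-1):poly(m,P(q,[[k*.037,-.0065,.046],[k*.0485,-.0065,.046],[k*.0485,.0065,.046],[k*.037,.0065,.046]]),4)
        b=cv2.convexHull(np.vstack([P(q,C(.025*np.cos(e),.053+.025*np.sin(e))) for e in(0,.4,.8,1.2,1.5)]+[P(q,C(.025,.04))]).astype(np.float32))[:,0]
        poly(m,b,5)
        return m
    def cost(q):
        m=masks(q);rec=np.zeros(c.shape)
        for v in range(6):
            k=m==v
            if k.any():rec[k]=c[k].mean()
        rec=cv2.GaussianBlur(rec,(0,0),F*.7);k=cv2.dilate((m>0).astype(np.uint8),np.ones((25,25)))>0
        return ((rec-c)[m>0]**2).sum()/ (m>0).sum()
    best=min((minimize(cost,[x0[0],x0[1],-.393,.05],method="Nelder-Mead",options=dict(initial_simplex=np.array([x0+[-.393,.05]]*5)+np.vstack([np.zeros(4),np.diag([.004,.004,.12,.002])]),xatol=1e-5,maxiter=200)) for x0 in([.5995,-.1175],[.597,-.1145])),key=lambda r:r.fun)
    print(n,best.x.round(4),best.fun.round(1))
fit("top");fit("side")
E
python3 fit.py
```

```text
top [ 0.6009 -0.1182 -0.3852  0.0496] 335.5
side [ 0.6012 -0.1212 -0.3832  0.0551] 634.3
```

Both cameras agree on the slot angle (-0.384). I'll use lamp (0.6005, -0.1185), shift there and go down to just above the lip.

```bash
python3 -m pendant '[[-1,0.15,-0.35,0,0,0,0.008],[-1,0,0,-1,0,0,0],[-1,0,0,-1.5,0,0,0],[-1,0,0,-1.5,0,0,0],[-1,0,0,-1,0,0,0],[-1,0,0,-0.5,0,0,0],[-1,0,0,0,0,0,0],[-1,0,0,0,0,0,0]]'
python3 ov.py pics/o2.png
```

```text
time_s: 11.6
ee_pos: [0.6014, -0.119, 0.1332]
eef_rot: [[-0.927, 0.375, 0.001], [0.375, 0.927, -0.0], [-0.001, 0.0, -1.0]]
contact_force: [0.1, -0.1, -3.6]
width: 0.154
finger_force: 25.0
```

View pics/o2.png

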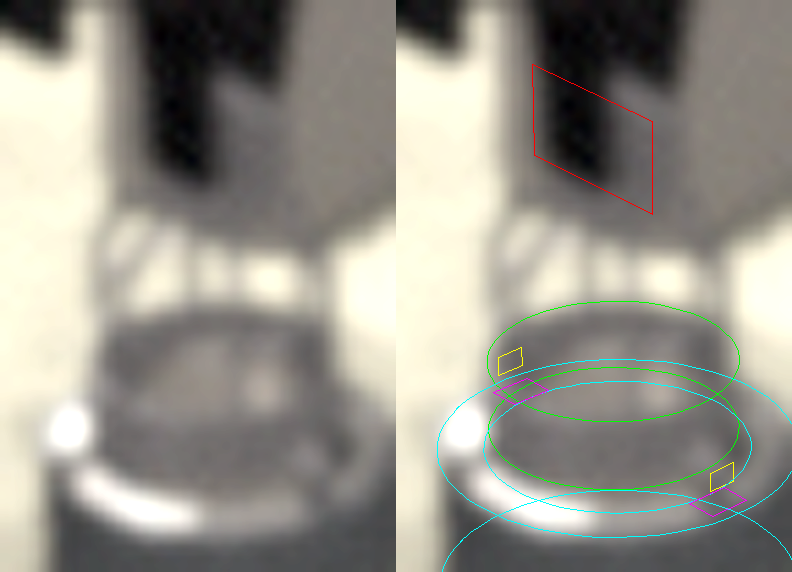

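The lugs sit about over the slots, with the right lug near (310,455) beside a dark slot. Now I'll lower gently and feel for them.

```bash
python3 -m pendant '[[-1,0,0,-0.15,0,0,0],[-1,0,0,-0.15,0,0,0],[-1,0,0,-0.1,0,0,0],[-1,0,0,-0.1,0,0,0],[-1,0,0,-0.1,0,0,0],[-1,0,0,0,0,0,0],[-1,0,0,0,0,0,0],[-1,0,0,0,0,0,0]]'
```

```text
time_s: 12.65
ee_pos: [0.6011, -0.1188, 0.1279]
eef_rot: [[-0.927, 0.375, 0.001], [0.375, 0.927, -0.0], [-0.001, -0.0, -1.0]]
contact_force: [-4.5, 2.1, 4.6]
width: 0.161
finger_force: 25.0
```

Light contact (~8 N) with a sideways push along the bar. I'll yield in that direction.

```bash
python3 -m pendant '[[-1,-0.1,0.04,0,0,0,0],[-1,0,0,0,0,0,0],[-1,-0.05,0.02,0,0,0,0],[-1,0,0,0,0,0,0],[-1,0,0,-0.05,0,0,0],[-1,0,0,0,0,0,0],[-1,0,0,0,0,0,0],[-1,0,0,0,0,0,0]]'
```

```text
time_s: 13.65
ee_pos: [0.6001, -0.1184, 0.127]
eef_rot: [[-0.927, 0.375, 0.002], [0.375, 0.927, -0.0], [-0.002, 0.0, -1.0]]
contact_force: [-2.0, 0.7, 6.4]
width: 0.16
finger_force: 25.0
```

```bash
python3 -m pendant '[[-1,-0.1,0.04,0,0,0,0],[-1,0,0,0,0,0,0],[-1,0,0,0,0,0,0],[-1,0,0,-0.05,0,0,0],[-1,0,0,0,0,0,0],[-1,0,0,-0.05,0,0,0],[-1,0,0,0,0,0,0],[-1,0,0,0,0,0,0]]'
python3 - <<'E'
from h import *
s=ctrl.sense();print(s["contact_force"],s["ft_torque"],s["ee_pos"])
E
```

```text
time_s: 14.65
ee_pos: [0.5984, -0.1178, 0.125]
eef_rot: [[-0.927, 0.375, -0.0], [0.375, 0.927, -0.0], [0.0, -0.0, -1.0]]
contact_force: [-0.4, -0.3, -3.6]
width: 0.16
finger_force: 25.0
[-0.44734517 -0.29881187 -3.58778803] [ 0.04768211 -0.1201286  -0.01330656] [ 0.59838898 -0.11779823  0.12503172]
```

The force is gone and the underside is at 42.6 mm, so the lugs are in the slots. Now down to the ledge.

```bash
python3 -m pendant '[[-1,0,0,-0.15,0,0,0],[-1,0,0,-0.15,0,0,0],[-1,0,0,-0.15,0,0,0],[-1,0,0,-0.15,0,0,0],[-1,0,0,-0.15,0,0,0],[-1,0,0,-0.15,0,0,0],[-1,0,0,0,0,0,0],[-1,0,0,0,0,0,0]]'
```

```text
time_s: 15.65
ee_pos: [0.5984, -0.1179, 0.1161]
eef_rot: [[-0.927, 0.375, 0.0], [0.375, 0.927, -0.0], [-0.0, -0.0, -1.0]]
contact_force: [-0.5, 0.2, -3.2]
width: 0.16
finger_force: 25.0
```

```bash
python3 -m pendant '[[-1,0,0,-0.1,0,0,0],[-1,0,0,-0.05,0,0,0],[-1,0,0,-0.05,0,0,0],[-1,0,0,0,0,0,0],[-1,0,0,0,0,0,0],[-1,0,0,0,0,0,0],[-1,0,0,0,0,0,0],[-1,0,0,0,0,0,0]]'
```

```text
time_s: 16.65
ee_pos: [0.5989, -0.118, 0.1146]
eef_rot: [[-0.927, 0.375, 0.001], [0.375, 0.927, -0.0], [-0.001, 0.0, -1.0]]
contact_force: [-0.0, -0.8, 5.1]
width: 0.157
finger_force: 25.0
```

It's on the ledge (31–32 mm) with about 8 N. Turning clockwise now, first 0.46 rad towards the search zone.

```bash
python3 -m pendant '[[-1,0,0,0,0,0,-0.06],[-1,0,0,0,0,0,-0.08],[-1,0,0,0,0,0,-0.08],[-1,0,0,0,0,0,-0.08],[-1,0,0,0,0,0,-0.08],[-1,0,0,0,0,0,-0.08],[-1,0,0,0,0,0,0],[-1,0,0,0,0,0,0]]'
python3 - <<'E'
from h import *
s=ctrl.sense();r=s["eef_rot"];print(s["ft_torque"],np.arctan2(r[1][1],r[0][1])-np.pi/2+.384,s["ee_pos"])
E
```

```text
time_s: 17.65
ee_pos: [0.5982, -0.1184, 0.1144]
eef_rot: [[-0.664, 0.748, -0.0], [0.748, 0.664, -0.001], [-0.0, -0.001, -1.0]]
contact_force: [-0.8, -1.9, 5.0]
width: 0.162
finger_force: 25.0
[-0.1841058   0.46199642  0.06714847] -0.46072387521441893 [ 0.59822437 -0.11839362  0.11435661]
```

Still on the ledge with steady force. Searching in small steps.

```bash
python3 -m pendant '[[-1,0,0,0,0,0,-0.03],[-1,0,0,0,0,0,0],[-1,0,0,0,0,0,-0.03],[-1,0,0,0,0,0,0],[-1,0,0,0,0,0,-0.02],[-1,0,0,0,0,0,0],[-1,0,0,0,0,0,0],[-1,0,0,0,0,0,0]]'
```

```text
time_s: 18.65
ee_pos: [0.598, -0.1185, 0.1143]
eef_rot: [[-0.602, 0.799, -0.001], [0.799, 0.602, -0.001], [-0.0, -0.001, -1.0]]
contact_force: [-1.6, -2.0, 5.5]
width: 0.156
finger_force: 25.1
```

```bash
python3 -m pendant '[[-1,0,0,0,0,0,-0.02],[-1,0,0,0,0,0,0],[-1,0,0,0,0,0,-0.02],[-1,0,0,0,0,0,0],[-1,0,0,0,0,0,-0.02],[-1,0,0,0,0,0,0],[-1,0,0,0,0,0,0],[-1,0,0,0,0,0,0]]'
```

```text
time_s: 19.65
ee_pos: [0.598, -0.1184, 0.1142]
eef_rot: [[-0.553, 0.833, -0.001], [0.833, 0.553, -0.001], [-0.0, -0.001, -1.0]]
contact_force: [-1.5, -2.5, 5.7]
width: 0.159
finger_force: 25.1
```

```bash
python3 -m pendant '[[-1,0,0,0,0,0,-0.02],[-1,0,0,0,0,0,0],[-1,0,0,0,0,0,-0.02],[-1,0,0,0,0,0,0],[-1,0,0,0,0,0,-0.02],[-1,0,0,0,0,0,0],[-1,0,0,0,0,0,0],[-1,0,0,0,0,0,0]]'
```

```text
time_s: 20.65
ee_pos: [0.598, -0.1183, 0.1142]
eef_rot: [[-0.502, 0.865, -0.001], [0.865, 0.502, -0.001], [-0.0, -0.001, -1.0]]
contact_force: [-1.6, -3.0, 5.4]
width: 0.16
finger_force: 25.0
```

```bash
python3 -m pendant '[[-1,0,0,0,0,0,-0.02],[-1,0,0,0,0,0,0],[-1,0,0,0,0,0,-0.02],[-1,0,0,0,0,0,0],[-1,0,0,0,0,0,-0.02],[-1,0,0,0,0,0,0],[-1,0,0,0,0,0,0],[-1,0,0,0,0,0,0]]'
```

```text
time_s: 21.65
ee_pos: [0.5982, -0.118, 0.1142]
eef_rot: [[-0.449, 0.893, -0.0], [0.893, 0.449, -0.0], [-0.0, -0.001, -1.0]]
contact_force: [-1.8, -1.7, 5.8]
width: 0.157
finger_force: 25.0
```

```bash
python3 -m pendant '[[-1,0,0,0,0,0,-0.02],[-1,0,0,0,0,0,0],[-1,0,0,0,0,0,-0.02],[-1,0,0,0,0,0,0],[-1,0,0,0,0,0,-0.02],[-1,0,0,0,0,0,0],[-1,0,0,0,0,0,0],[-1,0,0,0,0,0,0]]'
```

```text
time_s: 22.65
ee_pos: [0.5986, -0.1177, 0.1142]
eef_rot: [[-0.395, 0.919, 0.0], [0.919, 0.395, 0.0], [0.0, 0.0, -1.0]]
contact_force: [-1.3, -0.0, 5.5]
width: 0.162
finger_force: 25.0
```

```bash
python3 -m pendant '[[-1,0,0,0,0,0,-0.02],[-1,0,0,0,0,0,0],[-1,0,0,0,0,0,-0.02],[-1,0,0,0,0,0,0],[-1,0,0,0,0,0,-0.02],[-1,0,0,0,0,0,0],[-1,0,0,0,0,0,0],[-1,0,0,0,0,0,0]]'
```

```text
time_s: 23.65
ee_pos: [0.5986, -0.1177, 0.1142]
eef_rot: [[-0.339, 0.941, 0.001], [0.941, 0.339, 0.0], [-0.0, 0.001, -1.0]]
contact_force: [-0.5, 0.0, 4.6]
width: 0.154
finger_force: 25.0
```

```bash
python3 -m pendant '[[-1,0,0,0,0,0,-0.02],[-1,0,0,0,0,0,0],[-1,0,0,0,0,0,-0.02],[-1,0,0,0,0,0,0],[-1,0,0,0,0,0,-0.02],[-1,0,0,0,0,0,0],[-1,0,0,0,0,0,0],[-1,0,0,0,0,0,0]]'
```

```text
time_s: 24.65
ee_pos: [0.5986, -0.1178, 0.1142]
eef_rot: [[-0.282, 0.959, 0.001], [0.959, 0.282, 0.0], [-0.0, 0.0, -1.0]]
contact_force: [-0.7, -0.1, 4.7]
width: 0.157
finger_force: 25.0
```

```bash
python3 -m pendant '[[-1,0,0,0,0,0,-0.02],[-1,0,0,0,0,0,0],[-1,0,0,0,0,0,-0.02],[-1,0,0,0,0,0,0],[-1,0,0,0,0,0,-0.02],[-1,0,0,0,0,0,0],[-1,0,0,0,0,0,0],[-1,0,0,0,0,0,0]]'
```

```text
time_s: 25.65
ee_pos: [0.5985, -0.1178, 0.1141]
eef_rot: [[-0.224, 0.975, 0.0], [0.975, 0.224, -0.0], [-0.0, 0.0, -1.0]]
contact_force: [0.9, 0.5, 5.0]
width: 0.159
finger_force: 25.0
```

```bash
python3 -m pendant '[[-1,0,0,0,0,0,-0.02],[-1,0,0,0,0,0,0],[-1,0,0,0,0,0,-0.02],[-1,0,0,0,0,0,0],[-1,0,0,0,0,0,-0.02],[-1,0,0,0,0,0,0],[-1,0,0,0,0,0,0],[-1,0,0,0,0,0,0]]'
```

```text
time_s: 26.65
ee_pos: [0.5983, -0.1179, 0.114]
eef_rot: [[-0.165, 0.986, -0.0], [0.986, 0.165, -0.0], [-0.0, -0.0, -1.0]]
contact_force: [-0.9, -0.8, 4.9]
width: 0.162
finger_force: 25.0
```

```bash
python3 -m pendant '[[-1,0,0,0,0,0,-0.02],[-1,0,0,0,0,0,0],[-1,0,0,0,0,0,-0.02],[-1,0,0,0,0,0,0],[-1,0,0,0,0,0,-0.02],[-1,0,0,0,0,0,0],[-1,0,0,0,0,0,0],[-1,0,0,0,0,0,0]]'
```

```text
time_s: 27.65
ee_pos: [0.598, -0.1178, 0.1137]
eef_rot: [[-0.106, 0.994, -0.001], [0.994, 0.106, 0.0], [0.0, -0.001, -1.0]]
contact_force: [-2.3, -1.4, 5.1]
width: 0.161
finger_force: 25.1
```

```bash
python3 -m pendant '[[-1,0,0,0,0,0,-0.02],[-1,0,0,0,0,0,0],[-1,0,0,0,0,0,-0.02],[-1,0,0,0,0,0,0],[-1,0,0,0,0,0,-0.02],[-1,0,0,0,0,0,0],[-1,0,0,0,0,0,0],[-1,0,0,0,0,0,0]]'
python3 - <<'E'
from h import *
s=ctrl.sense();r=s["eef_rot"];print(s["ft_torque"],np.arctan2(r[1][1],r[0][1])-np.pi/2+.384,s["q"])
E
```

```text
time_s: 28.65
ee_pos: [0.5984, -0.1178, 0.1141]
eef_rot: [[-0.046, 0.999, 0.0], [0.999, 0.046, -0.0], [-0.0, 0.0, -1.0]]
contact_force: [0.2, -0.2, -2.5]
width: 0.158
finger_force: 25.0
[-0.0116098  -0.12181741 -0.0321684 ] -1.1408095958857567 [-3.23629120e-01  2.81973862e-01  1.66450901e+00  2.22895529e-05
  1.19504408e+00 -3.69624029e-01]
```

At 1.14 rad the support vanished (force back to hanging weight), so the notches are found. I'll lower in.

```bash
python3 -m pendant '[[-1,0,0,-0.05,0,0,0],[-1,0,0,-0.05,0,0,0],[-1,0,0,-0.05,0,0,0],[-1,0,0,-0.05,0,0,0],[-1,0,0,0,0,0,0],[-1,0,0,0,0,0,0],[-1,0,0,0,0,0,0],[-1,0,0,0,0,0,0]]'
```

```text
time_s: 29.65
ee_pos: [0.5984, -0.1178, 0.1121]
eef_rot: [[-0.046, 0.999, 0.0], [0.999, 0.046, -0.0], [-0.0, 0.0, -1.0]]
contact_force: [-0.8, -0.4, -3.4]
width: 0.158
finger_force: 25.0
```

```bash
python3 -m pendant '[[-1,0,0,-0.1,0,0,0],[-1,0,0,-0.1,0,0,0],[-1,0,0,-0.1,0,0,0],[-1,0,0,-0.1,0,0,0],[-1,0,0,-0.1,0,0,0],[-1,0,0,-0.05,0,0,0],[-1,0,0,0,0,0,0],[-1,0,0,0,0,0,0]]'
```

```text
time_s: 30.65
ee_pos: [0.5984, -0.1178, 0.1066]
eef_rot: [[-0.046, 0.999, -0.0], [0.999, 0.046, 0.0], [0.0, -0.0, -1.0]]
contact_force: [0.3, -0.5, -3.8]
width: 0.159
finger_force: 25.0
```

```bash
python3 -m pendant '[[-1,0,0,-0.05,0,0,0],[-1,0,0,-0.05,0,0,0],[-1,0,0,-0.05,0,0,0],[-1,0,0,0,0,0,0],[-1,0,0,0,0,0,0],[-1,0,0,0,0,0,0],[-1,0,0,0,0,0,0],[-1,0,0,0,0,0,0]]'
```

```text
time_s: 31.65
ee_pos: [0.5986, -0.118, 0.1054]
eef_rot: [[-0.046, 0.999, 0.0], [0.999, 0.046, -0.0], [-0.0, 0.0, -1.0]]
contact_force: [-1.0, -0.3, 1.5]
width: 0.155
finger_force: 25.0
```

Seated on the notch floor (23 mm, light contact). Release and back off.

```bash
python3 -m pendant '[[0,0,0,0,0,0,0],[0,0,0,0,0,0,0],[0,0,0,0,0,0,0],[0,0,0,0,0,0,0],[0,0,0,0,0,0,0],[0,0,0,0,0,0,0],[0,0,0,0,0,0,0],[0,0,0,0,0,0,0]]'
python3 -m pendant '[[0,0,0,1,0,0,0],[0,0,0,2,0,0,0],[0,0,0,2,0,0,0],[0,0,0,2,0,0,0],[0,0,0,3,0,0,0],[0,0,0,3,0,0,0],[0,0,0,0,0,0,0],[0,0,0,0,0,0,0]]'
python3 - <<'E'
from h import *
import cv2
d=optics.get_image("side");cv2.imwrite("pics/end.png",cv2.resize(d["image"][120:220,270:390],None,fx=5,fy=5,interpolation=cv2.INTER_CUBIC)[:,:,::-1])
E
```

```text
time_s: 32.65
ee_pos: [0.5984, -0.1178, 0.105]
eef_rot: [[-0.046, 0.999, 0.0], [0.999, 0.046, -0.0], [-0.0, 0.0, -1.0]]
contact_force: [-0.5, 0.0, -0.2]
width: 0.5
finger_force: 0.0
time_s: 33.65
ee_pos: [0.5982, -0.1178, 0.235]
eef_rot: [[-0.046, 0.999, -0.0], [0.999, 0.046, 0.0], [0.0, -0.0, -1.0]]
contact_force: [-0.6, -0.1, 0.1]
width: 0.499
finger_force: 0.0
```

View pics/end.png

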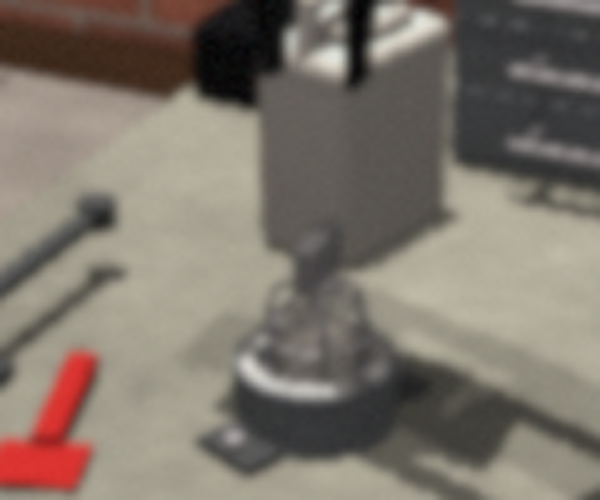

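The guard sits upright in the lamp, with the bar at about (318,250), the fingers clear and nothing else disturbed.

```bash
python3 -c "
from workcell import hand_in
print(hand_in())"
```

```text
the job is handed in; nothing more can be done
None
```

The guard is back on the lamp: its lugs dropped into the notches about 1.14 rad clockwise of the slots, it sits home at about 23 mm and is released, and the job is handed in (no verdict was returned).

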